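# Set the shallow pot under the tea urn's tap

### The job

Slide the shallower of the two long-handled steel pots in under the tea urn's tap, through the open end of the low guard, so that it stands on the table with the spout over the middle of the pot. Do not knock it hard against the urn or tap, and leave the deeper pot, which is too tall to fit, standing where it is.

Things in the scene. Friction and masses are not known exactly. Their poses are not given: they have to be found in the camera images.
- low_pot: Shallow plain steel pot, 90 mm diameter, rim 60 mm high, about 0.2 kg, loose on the table left of the urn. Origin: centre of its underside, z up. A flat bar handle points along +x, roughly away from the urn: its level part runs 70 to 145 mm from the pot's axis, 14 mm wide, 10 mm thick, mid-height 68 mm above the underside; grip it about 110 mm from the axis.
- deep_pot: Deep plain steel pot of the same make, 90 mm diameter, rim 110 mm high, too tall for the tap; the same bar handle along its +x, 105 mm up. Origin: centre of its underside, z up. Loose on the table beside the shallow pot, nearer to or farther from the robot, at least 140 mm between their axes.
- urn: Steel tea urn fixed at the right, 270 mm diameter, 412 mm high. Origin: on the table right below the spout; the urn's axis is 215 mm along +x, the tap points to -x. Below the tap a fixed aluminium U-shaped guard, 30 mm high, centred on the tap: sides 130 mm apart inside, open flared end 70 mm from the origin at -x, closed end 57 mm at +x (a pot pushed right in is 12 mm past centre).
- spout (a point): Centre of the lower end of the tap's down-pointing brass spout, 20 mm diameter, 88 mm above the table, 85 mm out from the urn's wall. The tap's pipe runs from it back to the urn along the urn's +x; the tap's handle reaches 156 mm above the table.
Things that resemble listed ones, but are neither listed nor needed, are in the scene too. Leave any blue look-alike of the low_pot alone.

How it is judged:
At the end, for the whole second after the job is handed in: The shallow pot stands upright (within 7 degrees) and at rest on the table, its axis within 25 mm of the spout's axis seen from above; the deep pot stands upright within 40 mm of where it was (horizontal distance between low_pot and spout below 0.025 m and height (world z) of low_pot below 0.006 m and angle between each of low_pot, deep_pot's own z axis and vertical below 0.12 rad and linear speed of low_pot below 0.02 m/s and distance of deep_pot from where it was at the start of the episode below 0.04 m); the robot touches nothing.
It fails at once if the shallow pot is knocked hard (over 15 N) against the urn, its tap or guard (contact force between low_pot and urn above 15 N).
It fails at once if the robot knocks hard (over 15 N) against the urn, its tap or guard (contact force between any of the arm, the fingers and urn above 15 N).
It fails at once if the deep pot is moved away or tipped (distance of deep_pot from where it was at the start of the episode above 0.04 m or angle between deep_pot's own z axis and vertical above 0.4 rad).
It also fails if it takes over 43 s, if anything falls off the work surface, if the arm or the gripper's body presses on something with over 40 N, if the wrist force passes 120 N, or if a joint passes its speed limit or range.

### The arm

A 6-joint arm with a two-finger parallel gripper is mounted at the origin on the work surface. World frame = base frame: x ahead of the robot, y to its left, z up, the work surface at z = 0. Lengths are in m, angles in rad, forces in N, time in s.
With the tool pointing down it reaches from about 0.425 to 1.125 m from the base axis. Payload 14.9 kg.
Tool frame: the origin (TCP) lies on the centre line of the jaws, within the pads' length; the fingertips stand 25 mm ahead of it and the grasp point (between the pads) lies 6 mm ahead of it; z points along the fingers, x is the direction in which the jaws open and shut, and the axes are right-handed (so a half turn about z gives the same grasp; the last joint's range is limited). The gripper opens to 91 mm and grips with 3 to 60 N. Pads are 32 mm wide; open, the fingers measure 118 mm over their backs; the gripper's body (76 mm by 178 mm) begins 60 mm behind the grasp point.
Start: joints at [-1.342, 0.379, 1.734, -0, 1.028, -0.033], TCP at [0.181, -0.676, 0.239] pointing down, gripper open.
Joint ranges: [-2.77, 2.77], [-0.74, 2.19], [0, 2.66], [-1.06, 4.2], [0.31, 2.87], [-3.08, 3.08]. Speed limits (rad/s): [1.89, 1.89, 2.39, 3.14, 3.14, 3.14].

### API

Orientations are given as a unit quaternion [w, x, y, z].
In Python, from bench import bot gives the robot as it stands. The module is installed in compiled form; this text tells all that it offers.
- The arm moves only by the tool drive_tool, never from a script. Its argument "motion" is a list of rows, each a list of 2 entries, a list of its own where there are three numbers: the shift along the world's x, y, z in m, then the turn, a rotation vector about the world's x, y, z in rad. In form: [[[tx, ty, tz], [rx, ry, rz]], ...]. A call has 1 to 12 rows; each row shifts and turns the commanded pose from where the row before left it; what a row does not reach is not made up. A row lasts 1/12 s, in which the tool goes at most 41.7 mm and 7.16 degrees, less where a joint would pass 70% of its speed; a pose out of reach is approached as far as the arm can. A call with a gripper value outside its range is refused whole. "jaw" is the closure, from -1 (fully open) to 1 (shut), set as the call begins (left out, the last holds). The fingers move at their own pace and stop on an object; "force" is the grip in N (left out, the last holds). Time passes only in rows, so rows that do not move let the fingers close. It gives the time, the measured TCP pose, the force and the opening at its end, in the units of the state.
- bot.get_obs(): the state, without advancing time (a new reading comes with each control period).
- bot.snapshot(name): name is "side" or "top" or "wrist"; returns (picture, depth): 420x560x3 uint8, blue, green, red; 420x560 float32, m along the optical axis (not along the pixel's ray), 0 where there is no reading.
- bot.camera_model(name): a dict with "K" (3x3 intrinsics, pixels), "xyz" and "orientation" of the camera in the world. Camera axes: x right, y up, looking along -z (the intrinsics and any distortion apply to the point x, -y, -z); pixel columns grow to the right and rows downward; lengths in m; the calibration is good to about 2 mm. A picture is of the moment at which its call begins: read the wrist's pose just before it. camera_model takes no time and is no camera call; for the wrist camera it gives the pose at the moment of the call.
- bot.job_done(): hands the job in, once; it reports no verdict.
Trained networks look in the newest picture that a camera, given by its name, has taken for a name from the list of things; names that differ only in an ending like _2 or _b are one class to them, and where a whole thing is asked for, a point or a joint stands for the part that bears it (a point fixed in the world has none). Each returns a list of dicts, best first, with "conf" (0 to 1); they miss things now and then, are a little off and sometimes report something else, mostly with a low value. They report only what shows in the picture. A call takes as long as a camera call. They do not tell look-alikes from the thing itself.
- bot.masks_of(camera, thing): "mask" (420x560 bool, what is visible of it) and "at" ([column, row] in pixels, amid what is visible of it).
- bot.place_of(camera, thing): "at" ([column, row] in pixels: a listed point, or the origin of a listed thing).
The state is a dict: "time_s": time; "joint_positions": joint angles; "dq": joint speeds; "effort": joint torques, N m; "tcp_pos": TCP position; "ee_rot": TCP orientation; "ft_force": force on the tool from outside, world axes, zero at the start; "torque": the same for the moment, N m; "finger_gap": finger opening in m.
Only numpy, scipy, OpenCV 4.12 (cv2) and the standard library are available. Lean on these libraries where they do the work, as an engineer would, in place of code of your own. Each camera call takes 0.05 s, during which the arm holds its last target. There are 200 camera calls.

## Working session

There is one attempt and no reset: what is moved stays moved. The work goes in short steps, Python scripts to look and compute and a tool call to move; the robot and the scene stay as the last step left them, time stands still between calls to the robot, and variables do not carry over. Pictures are saved under pics/ and viewed, about 8 in all and at most 12, crops included, and the job is handed in when it is done.

Besides the shell and the picture viewer there is one more tool, called after "Call:" as a command line: name --argument value ..., lists and objects as JSON in quotes. drive_tool: Moves the arm, as the interface text tells. Its arguments: {"type":"object","properties":{"motion":{"type":"array"},"jaw":{"type":"number"},"force":{"type":"number"}},"required":["motion"]}

```bash
mkdir -p pics
cat > h.py <<'E'
import numpy as np, cv2
from scipy.spatial.transform import Rotation as R
from bench import bot
def cam(n):
    m=bot.camera_model(n); o=np.array(m["orientation"]); 
    return np.array(m["K"]),np.array(m["xyz"]),(R.from_quat(o[[1,2,3,0]]).as_matrix() if o.shape==(4,) else o)
def cloud(n,d):
    K,t,M=cam(n); v,u=np.mgrid[:420,:560]
    p=np.stack([(u-K[0,2])/K[0,0]*d,-(v-K[1,2])/K[1,1]*d,-d],-1)
    return p@M.T+t
def ray(n,at,z):
    K,t,M=cam(n); r=M@np.array([(at[0]-K[0,2])/K[0,0],-(at[1]-K[1,2])/K[1,1],-1])
    return t+r*(z-t[2])/r[2]
def proj(n,p):
    K,t,M=cam(n); q=M.T@(np.array(p)-t); return [K[0,2]+K[0,0]*q[0]/-q[2],K[1,2]+K[1,1]*q[1]/q[2]]
E
python3 - <<'E'
from h import *
print(bot.camera_model("top"))
for n in ["top","side"]:
    im,d=bot.snapshot(n); cv2.imwrite(f"pics/{n}0.png",im); c=cloud(n,d); np.save(n+"0.npy",c)
    print(n,cam(n)[1])
    for th in ["low_pot","deep_pot","urn"]:
        for r in bot.masks_of(n,th):
            p=c[r["mask"]&(d>0)]; print(th,"mask",round(r["conf"],2),np.round(r["at"]),np.round(np.percentile(p,[2,50,98],axis=0),3).tolist())
    for th in ["low_pot","deep_pot","urn","spout"]:
        for r in bot.place_of(n,th): print(th,round(r["conf"],2),np.round(r["at"]),np.round(ray(n,r["at"],.088 if th=="spout" else 0),3))
print(bot.get_obs())
E
```

```text
{'K': array([[470.1911514 ,   0.        , 280.28962723],
       [  0.        , 470.1911514 , 212.65411579],
       [  0.        ,   0.        ,   1.        ]]), 'xyz': array([ 0.27339912, -0.01264863,  1.18722248]), 'orientation': array([ 0.71227599,  0.03577562, -0.03163227, -0.7002731 ])}
top [ 0.27339912 -0.01264863  1.18722248]
low_pot mask 0.69 [163. 305.] [[0.118, 0.217, 0.0], [0.149, 0.275, 0.012], [0.199, 0.383, 0.075]]
low_pot mask 0.6 [234. 112.] [[0.583, 0.063, -0.0], [0.626, 0.114, 0.02], [0.667, 0.235, 0.075]]
deep_pot mask 0.88 [203. 190.] [[0.396, 0.124, 0.001], [0.438, 0.181, 0.052], [0.48, 0.295, 0.113]]
urn mask 0.78 [495. 175.] [[0.327, -0.475, 0.015], [0.436, -0.386, 0.388], [0.573, -0.262, 0.412]]
low_pot 0.77 [171. 300.] [0.165 0.264 0.   ]
deep_pot 0.8 [214. 192.] [0.437 0.165 0.   ]
urn 0.8 [378. 178.] [ 0.479 -0.253  0.   ]
spout 0.84 [385. 171.] [ 0.482 -0.25   0.088]
side [0.16368758 0.63868442 0.64412688]
low_pot mask 0.85 [169. 236.] [[0.582, 0.062, 0.003], [0.617, 0.115, 0.041], [0.667, 0.239, 0.075]]
deep_pot mask 0.83 [234. 267.] [[0.395, 0.124, 0.007]
[... 349 characters left out ...]
0.491 -0.255  0.088]
{'time_s': 0.8, 'joint_positions': array([-1.34228802e+00,  3.78912027e-01,  1.73421610e+00,  2.57010993e-05,
        1.02853979e+00, -3.33021582e-02]), 'dq': array([ 0.0007867 , -0.00175667,  0.00031257, -0.00101352,  0.00017814,
        0.00010691]), 'effort': array([ 3.39013550e-04, -7.63655090e+01, -4.34720635e+01,  6.52579218e-02,
        3.93057126e-02, -4.37959727e-05]), 'tcp_pos': array([ 0.18117746, -0.67613971,  0.23891536]), 'ee_rot': array([-3.23949763e-05,  7.93352675e-01, -6.08762295e-01, -2.20892961e-05]), 'ft_force': array([ 0.43623711, -0.70413825, -0.1083318 ]), 'torque': array([-0.05689694, -0.01393016,  0.00634699]), 'finger_gap': 0.09109314238762733}
```

View pics/top0.png

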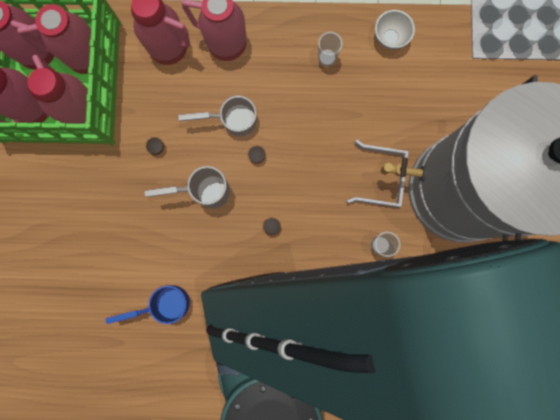

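View pics/side0.png

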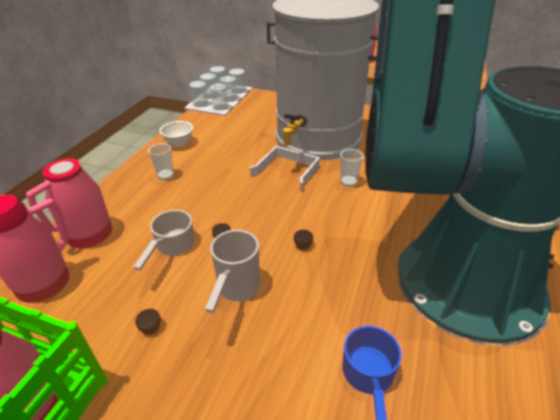

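The steel shallow pot is at top (238,115), with its handle tip at (180,117). The deep steel pot is at (208,187). The possible look-alike is the blue pot at (170,304), which I leave alone. Cups, a bowl and dark knobs lie nearby, with one knob at (257,155) between the low pot and the guard. The low steel pot is my choice. Next I fit its circle and handle, the guard and the spout, and make the close crop.

Run:
```python
from h import *
T=np.load("top0.npy").reshape(-1,3); S=np.load("side0.npy").reshape(-1,3)
from scipy.optimize import least_squares
def sel(C,c,r,z0,z1): return C[(np.hypot(C[:,0]-c[0],C[:,1]-c[1])<r)&(C[:,2]>z0)&(C[:,2]<z1)]
for nm,c,zr,hz in [("low",(.625,.1),.06,.068),("deep",(.437,.165),.11,.105)]:
  for cn,C in (("top",T),("side",S)):
    # outer wall/rim
    p=sel(C,c,.065,zr-.008,zr+.004)
    f=least_squares(lambda q:np.hypot(p[:,0]-q[0],p[:,1]-q[1])-.0435,c,loss="soft_l1",f_scale=.002)
    h=sel(C,f.x,.16,hz-.006,hz+.012); h=h[np.hypot(*(h[:,:2]-f.x).T)>.075]
    m=h.mean(0); v=m[:2]-f.x
    u,s,w=np.linalg.svd(h[:,:2]-m[:2])
    print(nm,cn,f.x.round(4),len(p),"rms",np.sqrt(np.mean(f.fun**2)).round(4),"handle",m.round(3),len(h),"dist",np.hypot(*v).round(3),"ang",np.degrees(np.arctan2(v[1],v[0])).round(1),np.degrees(np.arctan2(-w[0][1],-w[0][0])).round(1),"max",h[:,2].max().round(3))
p=T[(T[:,2]>.2)&(T[:,2]<.3)&(T[:,1]<-.2)&(T[:,0]>.25)]; 
for cn,C in (("top",T),("side",S)):
    p=C[(C[:,2]>.18)&(C[:,2]<.36)&(C[:,1]<-.25)&(C[:,1]>-.65)&(C[:,0]>.25)&(C[:,0]<.75)]
    f=least_squares(lambda q:np.hypot(p[:,0]-q[0],p[:,1]-q[1])-.135,(.43,-.47),loss="soft_l1",f_scale=.002); print("urn axis",cn,f.x.round(4),len(p),np.sqrt(np.mean(f.fun**2)).round(4))
    g=sel(C,(.485,-.25),.12,.024,.034); 
    np.save("g_"+cn,g); print("guard",len(g))
    t=sel(C,(.485,-.25),.04,.085,.16); print("tap",len(t),np.percentile(t,[1,50,99],axis=0).round(3).tolist())
# guard scatter + crop
im=cv2.imread("pics/top0.png"); a=cv2.resize(im[85:215,170:300],(400,400),interpolation=cv2.INTER_CUBIC)
b=np.full((400,400,3),255,np.uint8)
for cn,col in (("top",(0,0,255)),("side",(255,0,0))):
    for q in np.load("g_"+cn+".npy"): cv2.circle(b,(int(200-(q[1]+.25)*1600),int(200-(q[0]-.485)*1600)),2,col,-1)
cv2.imwrite("pics/crop1.png",np.hstack([a,b]))
```

```text
low top [0.6248 0.104 ] 247 rms 0.0034 handle [0.61  0.205 0.072] 206 dist 0.102 ang 98.6 -3.7 max 0.08
low side [0.6247 0.1038] 407 rms 0.0026 handle [0.581 0.198 0.072] 348 dist 0.104 ang 115.2 20.7 max 0.08
deep top [0.4383 0.1662] 248 rms 0.0037 handle [0.421 0.275 0.11 ] 194 dist 0.11 ang 99.0 98.8 max 0.117
deep side [0.4378 0.1665] 518 rms 0.0025 handle [0.419 0.278 0.11 ] 343 dist 0.113 ang 99.3 -81.3 max 0.113
urn axis top [ 0.4574 -0.4687] 4033 0.0042
guard 407
tap 300 [[0.459, -0.286, 0.092], [0.48, -0.271, 0.131], [0.501, -0.24, 0.159]]
urn axis side [ 0.4571 -0.471 ] 6812 0.0042
guard 432
tap 281 [[0.46, -0.286, 0.09], [0.479, -0.269, 0.129], [0.499, -0.24, 0.158]]
```

View pics/crop1.png

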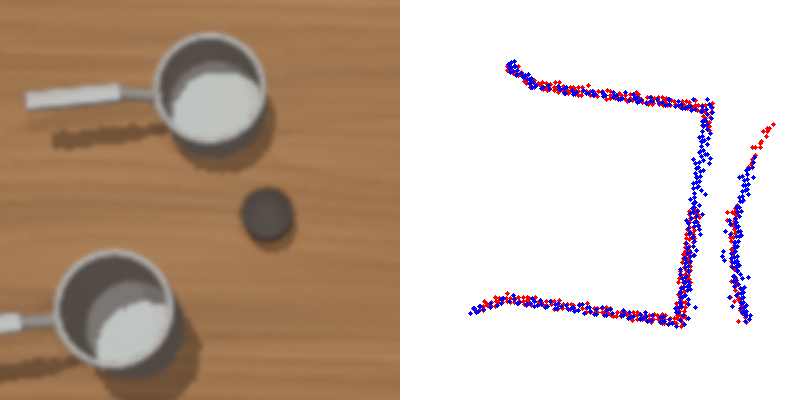

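The crop confirms the shallow grey pot, with the taller one below it and a dark knob to its right. The guard's U is clear, open towards +y. Now I refine the low pot's handle angle and the guard axis.

Run:
```python
from h import *
T=np.load("top0.npy").reshape(-1,3); S=np.load("side0.npy").reshape(-1,3)
c=np.array([.6248,.104])
for C in (T,S):
    h=C[(C[:,0]>.575)&(C[:,0]<.68)&(C[:,1]>.175)&(C[:,1]<.26)&(C[:,2]>.062)&(C[:,2]<.085)]
    m=np.median(h,0); [vx,vy,_,_]=cv2.fitLine(h[:,:2].astype(np.float32),cv2.DIST_HUBER,0,.01,.01).ravel()
    v=m[:2]-c; print(len(h),m.round(4),"ang c->h",np.degrees(np.arctan2(v[1],v[0])),"line",np.degrees(np.arctan2(vy,vx)),"y",h[:,1].min(),h[:,1].max(), "z",h[:,2].max())
g=np.vstack([np.load("g_top.npy"),np.load("g_side.npy")])[:,:2]
from scipy.optimize import least_squares
# guard frame: sides and the closed end
a0=np.radians(-97);o0=np.array([.483,-.256])
def loc(q): d=g-q[:2]; cs,sn=np.cos(q[2]),np.sin(q[2]); return d[:,0]*cs+d[:,1]*sn,-d[:,0]*sn+d[:,1]*cs
X,Y=loc([*o0,a0]); A=(X>-45)&(np.abs(X)<.045)&(abs(Y)>.055); 
f=least_squares(lambda q:(lambda L:np.abs(L[1][A])-q[3])(loc(q))[:],[*o0,a0,.068],loss="soft_l1",f_scale=.002)
q=f.x; print("angle",np.degrees(q[2]),"half",q[3]); X,Y=loc([*o0,*q[2:3]]); print("lateral centre",(np.median(Y[A&(Y>0)])+np.median(Y[A&(Y<0)]))/2)
B=(X>.045)&(X<.08)&(abs(Y)<.05); print("closed end",np.percentile(X[B],[2,50,98]),"min X",X.min())
d=np.array([np.cos(q[2]),np.sin(q[2])])
for ua in ([.4574,-.4687],[.4571,-.471]): print("spout from urn axis",np.array(ua)-.215*d)
# low z items around path
for C in (T,):
    k=C[(C[:,2]>.008)&(C[:,2]<.2)&(C[:,0]>.4)&(C[:,0]<.75)&(C[:,1]>-.3)&(C[:,1]<.08)]
    im=np.zeros((70,76),np.uint8); im[((k[:,0]-.4)/.005).astype(int),((k[:,1]+.3)/.005).astype(int)]=255
    n,l,st,ce=cv2.connectedComponentsWithStats(im)
    for i in range(1,n):
        x,y,w,hh,ar=st[i]; mm=(l[((k[:,0]-.4)/.005).astype(int),((k[:,1]+.3)/.005).astype(int)]==i)
        if ar>3: print("obj x",.4+y*.005,.4+(y+hh)*.005,"y",-.3+x*.005,-.3+(x+w)*.005,"z",k[mm,2].max())
r=R.from_quat(np.array(bot.get_obs()["ee_rot"])[[1,2,3,0]]).as_matrix(); print(r.round(3), np.degrees(np.arctan2(r[1,0],r[0,0])))
```

```text
189 [0.6121 0.211  0.0728] ang c->h 96.74928894368702 line -82.832886 y 0.17511912289994522 0.2485319400564702 z 0.07985116863431396
267 [0.6095 0.2149 0.0737] ang c->h 97.84790435699597 line -83.30581 y 0.175031807297728 0.24661751550074007 z 0.07692495712236003
angle -97.46285147354807 half 0.06726817071722978
lateral centre -0.0006893752564359132
closed end [0.04937371 0.05372278 0.07960814] min X -0.0769732554032936
spout from urn axis [ 0.48532492 -0.2555212 ]
spout from urn axis [ 0.48502492 -0.2578212 ]
obj x 0.405 0.44 y -0.3 -0.16999999999999998 z 0.0364990478538052
obj x 0.455 0.505 y -0.3 -0.235 z 0.1610285900895143
obj x 0.505 0.555 y 0.03500000000000003 0.08000000000000002 z 0.03583227694027147
obj x 0.54 0.5750000000000001 y -0.3 -0.19 z 0.03492360633461944
obj x 0.585 0.665 y 0.05499999999999999 0.08000000000000002 z 0.06687047989294781
[[ 0.259 -0.966  0.   ]
 [-0.966 -0.259  0.   ]
 [-0.    -0.    -1.   ]] -75.0001250495916
```

Call:
drive_tool --motion '[[[0, 0, 0.04], [0, 0, 0]], [[0, 0, 0.04], [0, 0, 0]], [[0, 0, 0.04], [0, 0, 0]], [[0, 0, 0.04], [0, 0, 0]], [[0, 0, 0.04], [0, 0, 0]], [[0, 0, 0.04], [0, 0, 0]], [[0, 0, 0.04], [0, 0, 0]], [[0.02, 0.03, 0], [0, 0, 0.06]], [[0.02, 0.03, 0], [0, 0, 0.06]], [[0.02, 0.03, 0], [0, 0, 0.06]], [[0.02, 0.03, 0], [0, 0, 0.06]], [[0.02, 0.03, 0], [0, 0, 0.06]]]' --jaw -1 --force 30

```text
time_s: 1.8
tcp_pos: [0.2817, -0.5246, 0.519]
ee_rot: [0.0, 0.876, -0.482, 0.0]
ft_force: [1.1, -0.5, 0.9]
finger_gap: 0.0911
```

Call:
drive_tool --motion '[[[0.02, 0.032, 0], [0, 0, 0.06]], [[0.02, 0.032, 0], [0, 0, 0.06]], [[0.02, 0.032, 0], [0, 0, 0.06]], [[0.02, 0.032, 0], [0, 0, 0.06]], [[0.02, 0.032, 0], [0, 0, 0.06]], [[0.02, 0.032, 0], [0, 0, 0.06]], [[0.02, 0.032, 0], [0, 0, 0.06]], [[0.014, 0.036, 0], [0, 0, 0.06]], [[0.014, 0.036, 0], [0, 0, 0.06]], [[0.014, 0.036, 0], [0, 0, 0.06]], [[0.014, 0.036, 0], [0, 0, 0.06]], [[0.014, 0.036, 0], [0, 0, 0.06]]]'

```text
time_s: 2.8
tcp_pos: [0.4913, -0.1202, 0.5192]
ee_rot: [0.0, 0.99, -0.143, 0.0]
ft_force: [1.0, -0.7, -0.2]
finger_gap: 0.0916
```

Run:
```python
from h import *
for n in ("top0","side0"):
    T=np.load(n+".npy").reshape(-1,3)
    for z0,z1 in ((.04,.1),(.1,.16),(.16,.3)):
        k=T[(T[:,2]>z0)&(T[:,2]<z1)&(T[:,0]>.5)&(T[:,0]<.9)&(T[:,1]>.0)&(T[:,1]<.36)]
        k=k[np.hypot(k[:,0]-.6248,k[:,1]-.104)>.06]; k=k[~((k[:,0]<.64)&(k[:,2]<.08))]
        for a,b in ((0,.12),(.12,.2),(.2,.3),(.3,.36)):
            q=k[(k[:,1]>=a)&(k[:,1]<b)]
            if len(q)>8: print(n,z0,"y",a,b,"xmin",np.percentile(q[:,0],2).round(3),len(q))
```

```text
top0 0.04 y 0 0.12 xmin 0.787 173
top0 0.04 y 0.12 0.2 xmin 0.78 253
top0 0.04 y 0.2 0.3 xmin 0.768 414
top0 0.04 y 0.3 0.36 xmin 0.768 104
top0 0.1 y 0 0.12 xmin 0.788 376
top0 0.1 y 0.12 0.2 xmin 0.78 580
top0 0.1 y 0.2 0.3 xmin 0.769 790
top0 0.1 y 0.3 0.36 xmin 0.768 291
top0 0.16 y 0 0.12 xmin 0.809 145
top0 0.16 y 0.12 0.2 xmin 0.798 690
top0 0.16 y 0.2 0.3 xmin 0.786 812
top0 0.16 y 0.3 0.36 xmin 0.786 346
side0 0.04 y 0 0.12 xmin 0.786 52
side0 0.04 y 0.12 0.2 xmin 0.78 965
side0 0.04 y 0.2 0.3 xmin 0.767 648
side0 0.04 y 0.3 0.36 xmin 0.768 1109
side0 0.1 y 0 0.12 xmin 0.786 90
side0 0.1 y 0.12 0.2 xmin 0.78 1280
side0 0.1 y 0.2 0.3 xmin 0.767 952
side0 0.1 y 0.3 0.36 xmin 0.768 1210
side0 0.16 y 0 0.12 xmin 0.807 70
side0 0.16 y 0.12 0.2 xmin 0.798 952
side0 0.16 y 0.2 0.3 xmin 0.785 926
side0 0.16 y 0.3 0.36 xmin 0.785 526
```

Call:
drive_tool --motion '[[[0.01, 0.028, -0.02], [0, 0, 0.034]], [[0.01, 0.028, -0.02], [0, 0, 0.034]], [[0.01, 0.028, -0.02], [0, 0, 0.034]], [[0.01, 0.028, -0.02], [0, 0, 0.034]], [[0.01, 0.028, -0.02], [0, 0, 0.034]], [[0.01, 0.028, -0.02], [0, 0, 0.034]], [[0.01, 0.028, -0.02], [0, 0, 0.034]], [[0.01, 0.028, -0.02], [0, 0, 0.034]], [[0.01, 0.028, -0.02], [0, 0, 0.034]], [[0.01, 0.028, -0.02], [0, 0, 0.034]], [[0.01, 0.027, -0.02], [0, 0, 0.034]], [[0.01, 0.027, 0], [0, 0, 0.034]]]'

```text
time_s: 3.8
tcp_pos: [0.6098, 0.2128, 0.2946]
ee_rot: [0.001, 0.998, 0.06, -0.003]
ft_force: [-0.7, -0.5, -0.8]
finger_gap: 0.0909
```

Clear by about 65 mm on the jug side. Next, a close look with the wrist camera before descending.

Run:
```python
from h import *
im,d=bot.snapshot("wrist"); C=cloud("wrist",d).reshape(-1,3)
h=C[(C[:,0]>.56)&(C[:,0]<.68)&(C[:,1]>.175)&(C[:,1]<.245)&(C[:,2]>.065)&(C[:,2]<.085)]
if len(h):
    f=cv2.fitLine(h[:,:2].astype(np.float32),cv2.DIST_HUBER,0,.01,.01).ravel(); print(len(h),np.median(h,0),f, "ang",np.degrees(np.arctan2(f[1],f[0])), "x at y=.213",f[2]+(.213-f[3])*f[0]/f[1])
    print("width",np.ptp(np.percentile((h[:,:2]-f[2:])@[-f[1],f[0]],[3,97])))
cv2.imwrite("pics/w1.png",im); print(bot.get_obs()["tcp_pos"])
```

```text
801 [0.61306672 0.21151086 0.07477453] [ 0.12447894 -0.99222225  0.6130483   0.21127658] ang -82.84933 x at y=.213 0.6128321
width 0.01308061179700357
[0.61180796 0.21660404 0.29663804]
```

View pics/w1.png

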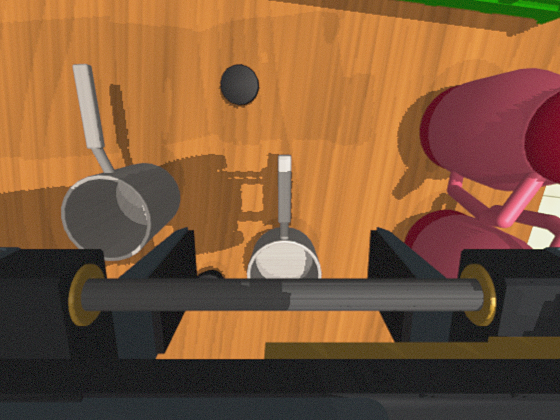

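The handle, at pixel (285,190), lies between the open fingers and is aligned with them. The deep pot at (115,215) is well clear. Descending.

Call:
drive_tool --motion '[[[0.001, -0.003, -0.03], [0, 0, 0]], [[0, 0, -0.03], [0, 0, 0]], [[0, 0, -0.03], [0, 0, 0]], [[0, 0, -0.03], [0, 0, 0]], [[0, 0, -0.03], [0, 0, 0]], [[0, 0, -0.025], [0, 0, 0]], [[0, 0, -0.02], [0, 0, 0]], [[0, 0, -0.015], [0, 0, 0]], [[0, 0, -0.012], [0, 0, 0]], [[0, 0, 0], [0, 0, 0]], [[0, 0, 0], [0, 0, 0]]]'

```text
time_s: 4.77
tcp_pos: [0.6124, 0.2089, 0.0772]
ee_rot: [0.0, 0.998, 0.059, -0.0]
ft_force: [0.2, -0.9, 0.9]
finger_gap: 0.0913
```

Call:
drive_tool --motion '[[[0, 0, 0], [0, 0, 0]], [[0, 0, 0], [0, 0, 0]], [[0, 0, 0], [0, 0, 0]], [[0, 0, 0], [0, 0, 0]], [[0, 0, 0], [0, 0, 0]], [[0, 0, 0], [0, 0, 0]], [[0, 0, 0], [0, 0, 0]], [[0, 0, 0], [0, 0, 0]]]' --jaw 1 --force 30

```text
time_s: 5.43
tcp_pos: [0.6122, 0.2089, 0.077]
ee_rot: [-0.0, 0.998, 0.059, 0.0]
ft_force: [0.5, 1.3, -0.8]
finger_gap: 0.0407
```

Call:
drive_tool --motion '[[[0, 0, 0], [0, 0, 0]], [[0, 0, 0], [0, 0, 0]], [[0, 0, 0], [0, 0, 0]], [[0, 0, 0], [0, 0, 0]], [[0, 0, 0], [0, 0, 0]], [[0, 0, 0], [0, 0, 0]], [[0, 0, 0], [0, 0, 0]], [[0, 0, 0], [0, 0, 0]]]' --jaw 1 --force 45

```text
time_s: 6.1
tcp_pos: [0.6121, 0.2088, 0.0769]
ee_rot: [-0.0, 0.998, 0.059, -0.0]
ft_force: [0.1, -1.0, 0.4]
finger_gap: 0.0135
```

Call:
drive_tool --motion '[[[0, 0, 0.01], [0, 0, 0]], [[0, 0, 0.02], [0, 0, 0]], [[0, 0, 0.02], [0, 0, 0]], [[0, 0, 0.01], [0, 0, 0]], [[-0.005, -0.012, 0], [0, 0, -0.02]], [[-0.012, -0.029, 0], [0, 0, -0.035]], [[-0.015, -0.035, 0], [0, 0, -0.035]], [[-0.015, -0.035, 0], [0, 0, -0.035]], [[-0.015, -0.035, 0], [0, 0, -0.035]], [[-0.015, -0.035, 0], [0, 0, -0.035]], [[-0.013, -0.028, 0], [0, 0, -0.035]], [[-0.007, -0.014, 0], [0, 0, -0.02]]]'

```text
time_s: 7.1
tcp_pos: [0.5125, -0.0169, 0.1362]
ee_rot: [0.0, 0.998, -0.068, -0.001]
ft_force: [0.5, 0.6, -2.3]
finger_gap: 0.0136
```

```bash
cat > m.py <<'E'
from h import *
from scipy.optimize import least_squares
import sys
tag=sys.argv[1]
for n in ("top","side"):
    im,d=bot.snapshot(n); cv2.imwrite(f"pics/{n}_{tag}.png",im); C=cloud(n,d)
    for r in bot.masks_of(n,"low_pot"):
        p=C[r["mask"]&(d>0)]; 
        if np.median(p[:,0])<.3: continue
        z=np.percentile(p[:,2],[2,50,98]); print(n,round(r["conf"],2),np.round(r["at"]),np.median(p,0).round(3),"z",z.round(3))
    o=bot.get_obs(); q=o["ee_rot"]; M=R.from_quat(np.array(q)[[1,2,3,0]]).as_matrix(); hd=np.array([-M[1,0],M[0,0]])
    g=o["tcp_pos"][:2]-hd*.106; P=C.reshape(-1,3); zl=o["tcp_pos"][2]-.077
    s=P[(np.hypot(*(P[:,:2]-g).T)<.06)&(P[:,2]>zl+.045)&(P[:,2]<zl+.066)]
    if len(s)>20:
        f=least_squares(lambda c:np.hypot(s[:,0]-c[0],s[:,1]-c[1])-.0437,g,loss="soft_l1",f_scale=.002); 
        A=np.c_[s[:,:2]-f.x,np.ones(len(s))]
        print(n,"pot fit",f.x.round(4),len(s),"rms",np.sqrt(np.mean(f.fun**2)).round(4),"expected",g.round(4), "zmax",np.percentile(s[:,2],95).round(3))
    for r in bot.place_of(n,"spout"): print("spout",n,round(r["conf"],2),ray(n,r["at"],.088).round(4))
    for r in bot.masks_of(n,"deep_pot")[:1]: print("deep",np.median(C[r["mask"]&(d>0)],0).round(3))
print(o["tcp_pos"],np.degrees(np.arctan2(M[1,0],M[0,0])),o["ft_force"],o["finger_gap"],o["time_s"])
E
python3 m.py a
```

```text
top 0.93 [333. 158.] [ 0.51  -0.134  0.066] z [0.059 0.066 0.12 ]
top pot fit [ 0.4981 -0.1197] 190 rms 0.0016 expected [ 0.4988 -0.1214] zmax 0.121
spout top 0.97 [ 0.4746 -0.2477  0.088 ]
deep [0.444 0.191 0.058]
side 0.87 [263. 172.] [ 0.484 -0.084  0.096] z [0.065 0.096 0.135]
side pot fit [ 0.5022 -0.1198] 203 rms 0.0031 expected [ 0.5014 -0.1189] zmax 0.121
spout side 0.83 [ 0.4837 -0.2545  0.088 ]
deep [0.428 0.187 0.08 ]
[ 0.51523402 -0.01379955  0.13676069] -7.484481570503492 [ 1.10530733 -0.21192167 -2.38591322] 0.013556809309036966 7.4
```

View pics/side_a.png

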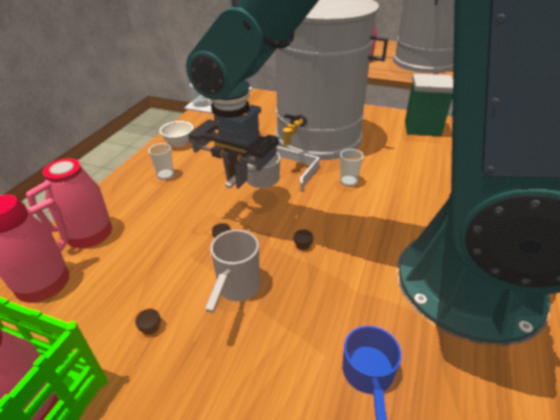

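The pot is held level in front of the guard's open end, and the deep pot has not moved. Lowering to about 2 mm above the table.

Call:
drive_tool --motion '[[[0, 0, -0.014], [0, 0, 0]], [[0, 0, -0.016], [0, 0, 0]], [[0, 0, -0.014], [0, 0, 0]], [[0, 0, -0.008], [0, 0, 0]], [[0, 0, -0.005], [0, 0, 0]], [[0, 0, 0], [0, 0, 0]], [[0, 0, 0], [0, 0, 0]]]'

```text
time_s: 8.08
tcp_pos: [0.5154, -0.014, 0.0802]
ee_rot: [0.0, 0.998, -0.065, 0.0]
ft_force: [0.5, 0.1, -1.4]
finger_gap: 0.0135
```

Call:
drive_tool --motion '[[[-0.001, -0.008, 0], [0, 0, 0]], [[-0.001, -0.008, 0], [0, 0, 0]], [[-0.001, -0.008, 0], [0, 0, 0]], [[-0.001, -0.008, 0], [0, 0, 0]], [[-0.001, -0.008, 0], [0, 0, 0]], [[-0.001, -0.008, 0], [0, 0, 0]], [[-0.001, -0.008, 0], [0, 0, 0]], [[-0.001, -0.008, 0], [0, 0, 0]], [[-0.001, -0.008, 0], [0, 0, 0]], [[-0.002, -0.008, 0], [0, 0, 0]], [[0, 0, 0], [0, 0, 0]], [[0, 0, 0], [0, 0, 0]]]'

```text
time_s: 9.08
tcp_pos: [0.504, -0.0945, 0.0799]
ee_rot: [-0.0, 0.998, -0.066, -0.0]
ft_force: [-0.0, 0.0, -1.7]
finger_gap: 0.0132
```

```bash
python3 m.py b
```

```text
top 0.72 [370. 164.] [ 0.506 -0.23   0.026] z [0.003 0.026 0.064]
top pot fit [ 0.4903 -0.1972] 121 rms 0.0014 expected [ 0.4903 -0.1992] zmax 0.065
spout top 0.78 [ 0.481  -0.2433  0.088 ]
deep [0.438 0.181 0.052]
side 0.85 [278. 177.] [ 0.475 -0.163  0.037] z [0.005 0.037 0.078]
side pot fit [ 0.492 -0.199] 145 rms 0.003 expected [ 0.4904 -0.199 ] zmax 0.064
deep [0.427 0.187 0.08 ]
[ 0.50421337 -0.09387371  0.07993221] -7.481151519198637 [-0.34731128  0.866071   -1.36477501] 0.013740741208383325 9.3833
```

Call:
drive_tool --motion '[[[-0.001, -0.007, 0], [0, 0, 0]], [[-0.001, -0.008, 0], [0, 0, 0]], [[-0.001, -0.008, 0], [0, 0, 0]], [[-0.001, -0.008, 0], [0, 0, 0]], [[-0.001, -0.008, 0], [0, 0, 0]], [[-0.001, -0.008, 0], [0, 0, 0]], [[-0.001, -0.006, 0], [0, 0, 0]], [[0, 0, 0], [0, 0, 0]], [[0, 0, -0.001], [0, 0, 0]], [[0, 0, -0.001], [0, 0, 0]], [[0, 0, -0.001], [0, 0, 0]], [[0, 0, 0], [0, 0, 0]]]'

```text
time_s: 10.48
tcp_pos: [0.4972, -0.1469, 0.0768]
ee_rot: [-0.0, 0.998, -0.065, -0.0]
ft_force: [-1.8, 0.1, -0.0]
finger_gap: 0.0135
```

```bash
python3 m.py c; python3 -c "
import cv2,numpy as np
a=cv2.imread('pics/top_c.png')[110:240,310:440];b=cv2.imread('pics/side_c.png')[90:220,220:350]
cv2.imwrite('pics/crop_c.png',np.hstack([cv2.resize(i,(400,400),interpolation=cv2.INTER_CUBIC) for i in (a,b)]))"
```

```text
top 0.46 [395. 165.] [ 0.505 -0.287  0.05 ] z [0.008 0.05  0.063]
top pot fit [ 0.4839 -0.2492] 48 rms 0.0015 expected [ 0.4834 -0.252 ] zmax 0.063
spout top 0.91 [ 0.4818 -0.2473  0.088 ]
deep [0.436 0.182 0.051]
side 0.81 [287. 168.] [ 0.468 -0.216  0.035] z [0.003 0.035 0.075]
side pot fit [ 0.4848 -0.252 ] 149 rms 0.0028 expected [ 0.4834 -0.2521] zmax 0.061
spout side 0.84 [ 0.4832 -0.2508  0.088 ]
deep [0.428 0.187 0.079]
[ 0.49718344 -0.14704314  0.07695174] -7.494075251857796 [ 0.02301927  0.71939811 -0.70395059] 0.013596077859508148 10.7833
```

View pics/crop_c.png

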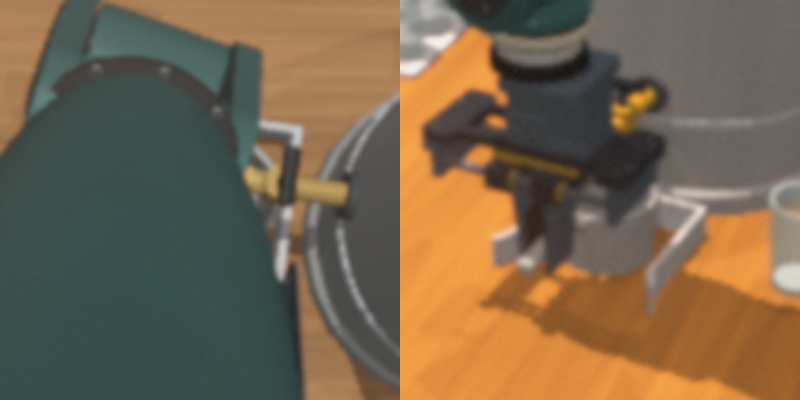

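The side view shows the pot seated inside the guard under the tap, standing on the table. Releasing with a partial opening, then going straight up.

Call:
drive_tool --motion '[[[0, 0, 0], [0, 0, 0]], [[0, 0, 0], [0, 0, 0]], [[0, 0, 0], [0, 0, 0]], [[0, 0, 0], [0, 0, 0]], [[0, 0, 0], [0, 0, 0]], [[0, 0, 0], [0, 0, 0]], [[0, 0, 0], [0, 0, 0]], [[0, 0, 0], [0, 0, 0]]]' --jaw -0.2

```text
time_s: 11.55
tcp_pos: [0.4972, -0.1471, 0.0769]
ee_rot: [-0.0, 0.998, -0.065, -0.0]
ft_force: [1.1, 0.2, -0.6]
finger_gap: 0.0543
```

Call:
drive_tool --motion '[[[0, 0, 0.005], [0, 0, 0]], [[0, 0, 0.015], [0, 0, 0]], [[0, 0, 0.02], [0, 0, 0]], [[0, 0, 0.02], [0, 0, 0]], [[0, 0.01, 0.02], [0, 0, 0]], [[0, 0.025, 0.025], [0, 0, 0]], [[0, 0.025, 0.025], [0, 0, 0]], [[0, 0.025, 0.025], [0, 0, 0]], [[0, 0.03, 0.02], [0, 0, 0]], [[0, 0.03, 0.02], [0, 0, 0]], [[0, 0.03, 0.02], [0, 0, 0]], [[0, 0.03, 0.01], [0, 0, 0]]]'

```text
time_s: 12.55
tcp_pos: [0.4975, 0.0593, 0.3049]
ee_rot: [-0.0, 0.998, -0.066, 0.002]
ft_force: [0.9, 0.2, -0.4]
finger_gap: 0.055
```

Call:
drive_tool --motion '[[[0, 0.03, 0], [0, 0, 0]], [[0, 0.03, 0], [0, 0, 0]], [[0, 0.03, 0], [0, 0, 0]], [[0, 0.03, 0], [0, 0, 0]], [[0, 0.03, 0], [0, 0, 0]], [[0, 0.03, 0], [0, 0, 0]], [[0, 0, 0], [0, 0, 0]], [[0, 0, 0], [0, 0, 0]]]'

```text
time_s: 13.22
tcp_pos: [0.4968, 0.2388, 0.3021]
ee_rot: [0.0, 0.998, -0.064, -0.0]
ft_force: [-0.4, -0.7, -1.4]
finger_gap: 0.0548
```

```bash
sed -e 's/g=o\["tcp_pos"\].*; P=/g=np.array([.484,-.252]); P=/' -e 's/zl=o.*$/zl=0/' m.py > m2.py; python3 m2.py d; python3 -c "
import cv2,numpy as np
a=cv2.imread('pics/top_d.png')[110:240,310:440];b=cv2.imread('pics/side_d.png')[90:220,220:350]
cv2.imwrite('pics/crop_d.png',np.hstack([cv2.resize(i,(400,400),interpolation=cv2.INTER_CUBIC) for i in (a,b)]))"
```

```text
top 0.82 [374. 171.] [ 0.489 -0.244  0.014] z [0.001 0.014 0.075]
top pot fit [ 0.484  -0.2505] 265 rms 0.0031 expected [ 0.484 -0.252] zmax 0.063
spout top 0.84 [ 0.4807 -0.2511  0.088 ]
deep [0.445 0.174 0.032]
side 0.95 [281. 162.] [ 0.489 -0.225  0.041] z [0.002 0.041 0.074]
side pot fit [ 0.4842 -0.2515] 355 rms 0.0025 expected [ 0.484 -0.252] zmax 0.062
spout side 0.59 [ 0.4827 -0.2384  0.088 ]
deep [0.427 0.188 0.081]
[0.49724367 0.23701221 0.30205409] -7.567124948910877 [-0.08778937  0.53932504 -0.82128118] 0.05472286990333276 13.5167
```

View pics/crop_d.png

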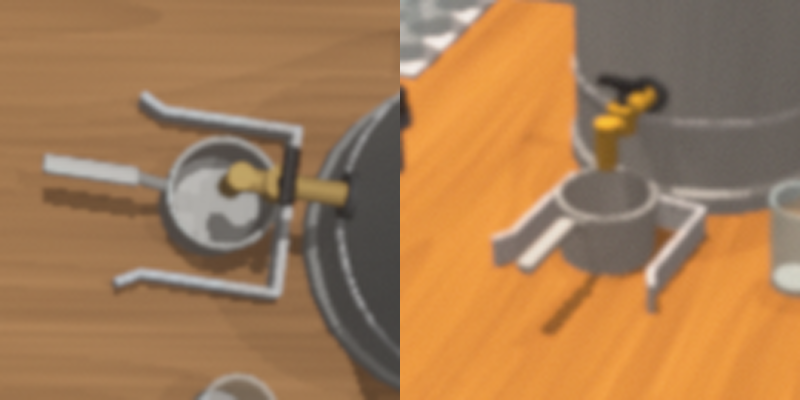

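The pot stands upright inside the guard with the spout over its middle, and the arm is clear.

```bash
python3 -c "
from bench import bot
print(bot.job_done())"
```

```text
the job is handed in; nothing more can be done
None
```

The shallow steel pot now stands inside the guard under the urn's tap, and I handed the job in at about 13.5 s. I gripped it by its handle, carried it over the dark knob on the table, and lowered it in front of the guard's open end. From there I slid it in about 3 mm above the table, set it down, let go and backed off.

**Pot position:** the last fits put its axis at (0.484, -0.251), on the table with its rim level. My spout estimate was about (0.484, -0.252).

**Disagreements:**
- Most spout readings lay within about 9 mm of the pot's axis.
- The last side-camera reading of the spout (confidence 0.59) was about 13 mm off in y, still inside the 25 mm limit.

**Contacts:** I noticed no knocks; the wrist force readings stayed under 3 N. I could not measure contact forces on the urn or guard directly.

**Deep pot:** the side camera showed it unmoved. The last top-camera reading shifted by about 20 mm in height and under 10 mm sideways, probably because the arm hid part of it.

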